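# Shim the short foot of the board holder

### The arm

A 6-joint arm with a two-finger parallel gripper is mounted at the origin on the work surface. World frame = base frame: x ahead of the robot, y to its left, z up, the work surface at z = 0. Lengths are in mm, angles in degrees, forces in N, time in s.
With the tool pointing down it reaches from about 350 to 850 mm from the base axis. Payload 8.1 kg.
Tool frame: the origin (TCP) lies between the finger pads; the fingertips stand 22 mm ahead of it and the grasp point (between the pads) lies 3 mm ahead of it; z points along the fingers, y is the line along which they close (so a half turn about z gives the same grasp; the last joint's range is limited). The gripper opens to 85 mm and grips with 20 to 120 N. Pads are 22 mm wide; open, the fingers measure 114 mm over their backs; the gripper's body (76 mm by 85 mm) begins 54 mm behind the grasp point. The pads swing forward as they close: fully open they stand 13 mm farther back than shut.
Start: joints at [65.638, 7.471, 85.268, -0, 87.261, -4.893], TCP at [199.958, 565.705, 253.292] pointing down, gripper open.
Joint ranges: [-169.43, 169.43], [-51.17, 129.36], [1.28, 143.12], [-76.62, 256.62], [0, 156.53], [-152.29, 152.29]. Speed limits (degrees/s): [136.94, 136.94, 159.86, 180, 180, 180].

### API

Orientations are given as [roll, pitch, yaw] about the fixed x, y, z axes, in that order (R = Rz(yaw) Ry(pitch) Rx(roll)).
In Python, from bench import sense, snapshot, calibration, hand_in gives the robot as it stands.
- The arm moves only by the shell command python3 -m crank 'ROWS' [FORCE]. ROWS is JSON, a list of rows, each a list of 5 numbers: the shift along the tool's x, y, z in cm, then the turn about the tool's z in rad, then the finger opening in cm, from 0 to 8.54. A call has 1 to 20 rows; each row is the pose to reach, as a shift and turn from the pose commanded when the call began, along the tool's axes at that moment; what a row does not reach only later rows make up. A row lasts 1/10 s, in which the tool goes at most 50 mm and 8.59 degrees, less where a joint would pass 70% of its speed; a pose out of reach is approached as far as the arm can. A call with a gripper value outside its range is refused whole. The fingers move at their own pace and stop on an object; FORCE is the grip in N (left out, the last holds). Time passes only in rows, so rows that repeat a pose let the fingers close. It gives the time, the measured TCP pose, the force, the opening and the grip force at its end, in the units of the state.
- sense(): the state, without advancing time (a new reading comes with each control period).
- snapshot(name): name is "side" or "top"; returns (picture, depth): 384x512x3 uint8, red, green, blue; 384x512 float32, mm along the optical axis (not along the pixel's ray), 0 where there is no reading.
- calibration(name): a dict with "fovy" (degrees; the focal length in pixels is half the picture's height over the tangent of half this angle, whatever the lens; pixels are square), "cx", "cy" (the principal point, pixels), "rvec" (rotation vector, rad) and "tvec" (3), from world to camera coordinates, as OpenCV has them. Camera axes: x right, y down, z forward; pixel columns grow to the right and rows downward; lengths in mm; the calibration is good to about 2 mm. A picture is of the moment at which its call begins. calibration takes no time and is no camera call.
- hand_in(): hands the job in; it is judged then, once.
The state is a dict: "time": time; "joint_pos": joint angles; "qd": joint speeds; "joint_efforts": joint torques, N m; "tool_pos": TCP position; "tcp_rot": TCP orientation; "ft_force": force on the tool from outside, world axes, zero at the start; "wrist_torque": the same for the moment, N m; "finger_gap": finger opening in mm; "grip_force": force on a finger pad.
Only numpy, scipy, OpenCV 4.12 (cv2) and the standard library are available. Lean on these libraries where they do the work, as an engineer would, in place of code of your own. Each camera call takes 0.05 s, during which the arm holds its last target. There are 200 camera calls.

### The job

The steel circuit-board holder rocks because its front right foot is too short. First slide the flat aluminium shim under that foot from the front, its blue dot under the foot's axis, then slide the orange tapered shim in from the right, between flat shim and foot, and press it in gently until the foot bears firmly on it and the holder no longer rocks. Do not shove the holder along the bench or jack it up, leave the other things alone, and let go of everything.

Things in the scene. Friction and masses are not known exactly. Their poses are not given: they have to be found in the camera images.
- holder: Board holder, about 5.5 kg, loose on the bench: grey steel plate 280 (x) x 220 (y) x 12 mm, top 34 mm above the bench, low rails, green board and a dark block on it (under 75 mm high). Origin: on the bench under the plate's middle; x to its rear, y to its left, z up. Three 22 mm rubber feet carry it level; the brass front right foot is short: about 3 N down on that corner rocks it.
- foot_screw (a point): Axis of the short foot, 124 mm in front and 94 mm right of the holder's origin, 16 mm inside both plate edges: point on the plate's top face (34 mm up) under a brass screw head 18 mm across, 6 mm high. Axes as the holder's. The foot is a brass dome of 9 mm radius hanging 8 to 13 mm above the bench; the exact height is not measured.
- flat_shim: Flat aluminium shim, 60 g: plate 4 mm thick, 56 mm wide, with an upright blue tab (12 mm along x, 14 mm along y, top 52 mm above the underside) to grip. Origin: underside, below the tab's middle. x points from the tab to the leading edge at x = +70 mm; z up.
- flat_mark (a point): Blue dot on the top face of the flat shim, 50 mm from the tab's middle along x: it belongs under the axis of the short foot.
- wedge_shim: Orange tapered shim, 60 g, 24 mm wide; gripping tab as on the flat shim (12 x 14 mm, top 52 mm up). Origin: flat underside, below the tab's middle; x points to the thin end at +110 mm, z up. 2.5 mm thick at the thin end, 1 mm more per 10 mm up to 10.5 mm at x = +30 mm, level from there to the tab. From first touch of the foot, some 4 to 8 mm more, the push rising to 8 to 10 N, seat it; friction holds it.
- wedge_tip (a point): Middle of the thin end of the tapered shim, on its underside.
- meter: Red multimeter, 150 x 75 x 34 mm, lying flat; origin under its middle. Leave alone.
- driver: Blue screwdriver, 170 mm long, lying; origin under its middle, handle to -x. Leave alone.
- jar: Pale grey jar with white cap, 52 mm across and 75 mm high; origin under its middle. Leave alone.
Not all that is in view belongs to the job. What is shaped like the flat_shim but purple is not meant.

How it is judged (in metres and radians):
On the way, in this order (a step that is already met when the one before it is completed fails the run):
1. the flat shim lies on the bench with its blue dot under the short foot's axis (horizontal distance between flat_mark and foot_screw below 0.015 m and height (world z) of flat_shim below 0.003 m), for 0.2 s.
2. the tapered shim is between flat shim and foot and carries the foot (y of wedge_tip in the frame of foot_screw above 0.008 m and y of wedge_shim in the frame of foot_screw below -0.02 m and contact force between wedge_shim and holder above 2 N and contact force between wedge_shim and flat_shim above 1.5 N), for 0.2 s.
At the end, for the whole second after the job is handed in: Flat shim on the bench, its dot within 15 mm of the foot's axis; tapered shim on it, its thin end at least 8 mm past the axis, pressed by the foot with 2 to 15 N; holder level within 0.012 rad and within 12 mm of where it stood; all released and at rest (all of step 1 and all of step 2 and contact force between wedge_shim and holder below 15 N and angle between holder's own z axis and vertical below 0.012 rad and distance of foot_screw from where it was at the start of the episode below 0.012 m and linear speed of each of wedge_shim, holder below 0.01 m/s); the robot touches nothing.
It fails at once if the tapered shim is forced under the holder with more than 25 N (contact force between wedge_shim and holder above 25 N).
It fails at once if the holder is shoved more than 15 mm along the bench (distance of holder from where it was at the start of the episode above 0.015 m).
It fails at once if the meter, the screwdriver or the jar is moved more than 20 mm (distance of any of meter, driver, jar from where it was at the start of the episode above 0.02 m).
It also fails if it takes over 56 s, if anything falls off the work surface, if the arm or the gripper's body presses on something with over 40 N, if the wrist force passes 120 N, or if a joint passes its speed limit or range.

## Working session

There is one attempt and no reset: what is moved stays moved. The work goes in short steps, Python scripts to look and compute and a shell command to move; the robot and the scene stay as the last step left them, time stands still between calls to the robot, and variables do not carry over. Pictures are saved under pics/ and viewed, at most 10 in all, crops included, and the job is handed in when it is done.

```bash
mkdir -p pics; ls
python3 - <<'E'
from bench import *
import cv2,numpy as np
for n in("side","top"):
    p,d=snapshot(n); cv2.imwrite(f"pics/{n}0.png",p[:,:,::-1]); np.save(f"pics/{n}0.npy",d)
    c=calibration(n); print(n,c)
    R=cv2.Rodrigues(np.array(c["rvec"]))[0]; print("cam pos",-R.T@np.array(c["tvec"]))
print(sense())
E
```

```text
pics
side {'fovy': 45.52273205211667, 'cx': 253.9540511630924, 'cy': 182.34026586532678, 'rvec': array([ 2.15351158, -0.97136428,  0.4014561 ]), 'tvec': array([-363.51329233,  334.27322635, 1104.04920368])}
cam pos [-176.41577491 -663.47275343  995.73416508]
top {'fovy': 48.72916939364621, 'cx': 259.2450375505431, 'cy': 189.97253126079107, 'rvec': array([ 2.13900522, -2.12995107,  0.14638796]), 'tvec': array([  26.80025014,  574.90175694, 1171.35419796])}
cam pos [ 389.65083788    9.42909245 1245.54576687]
{'time': 0.1, 'joint_pos': array([ 6.56366623e+01,  7.51118764e+00,  8.53241584e+01,  2.17806738e-04,
        8.72618573e+01, -4.89403779e+00]), 'qd': array([ 0.03113389, -0.0529273 , -0.21741882, -0.02628626,  0.04159404,
       -0.00465809]), 'joint_efforts': array([ 7.36818511e-04, -5.70942950e+01, -5.01946342e+01, -2.31998829e-04,
        7.96395616e-03,  1.24004841e-04]), 'tool_pos': array([199.7749972 , 565.2695204 , 252.33434227]), 'tcp_rot': array([-1.79903170e+02, -8.50947947e-03,  1.60530682e+02]), 'ft_force': array([ 0.28823299, -0.34604136, -0.27021059]), 'wrist_torque': array([-0.01811724,  0.03028594, -0.04519085]), 'grip_force': 0.0, 'finger_gap': 85.33375305556106}
```

View pics/top0.png

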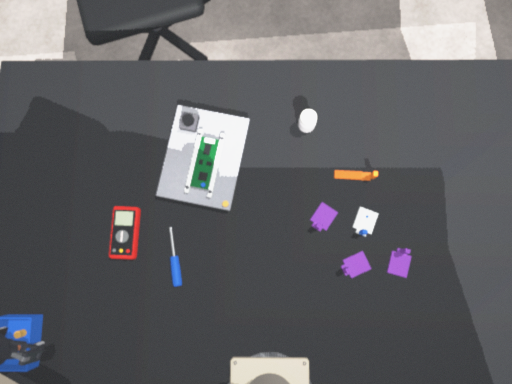

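View pics/side0.png

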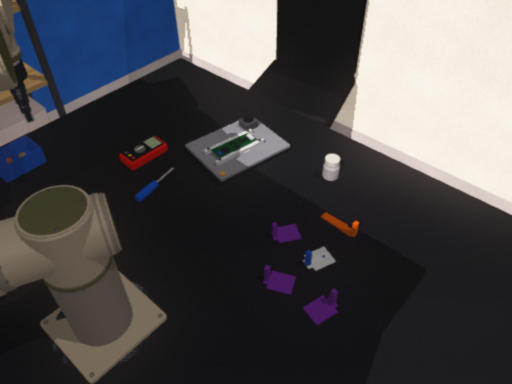

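The top view shows the holder with its brass screw at (226,203), the flat shim at (365,222) with its blue tab at (363,233), and the wedge from (335,175) to its tab at (376,174). The jar is at (308,120), the meter at (125,232) and the driver at (175,257); the four purple or other pieces are decoys. In the side view, the screw is at (222,173), the blue tab at (308,258) and the wedge tab at (355,228).

```bash
cat > h.py <<'E'
import cv2,numpy as np
from bench import *
def cam(n):
    c=calibration(n); R=cv2.Rodrigues(np.array(c["rvec"]))[0]; t=np.array(c["tvec"])
    f=192/np.tan(np.radians(c["fovy"]/2)); return R,t,f,c["cx"],c["cy"]
def ray(n,uv,z):
    R,t,f,cx,cy=cam(n); o=-R.T@t; uv=np.atleast_2d(uv).astype(float)
    d=np.c_[(uv[:,0]-cx)/f,(uv[:,1]-cy)/f,np.ones(len(uv))]@R
    return (o+d*((z-o[2])/d[:,2])[:,None])[:,:2]
def proj(n,P):
    R,t,f,cx,cy=cam(n); q=np.atleast_2d(P)@R.T+t; return np.c_[q[:,0]/q[:,2]*f+cx,q[:,1]/q[:,2]*f+cy]
def masks(p):
    h=cv2.cvtColor(p,cv2.COLOR_RGB2HSV); H,S,V=[h[:,:,i].astype(int) for i in range(3)]
    return dict(orange=(H>3)&(H<19)&(S>170)&(V>90), brass=(H>12)&(H<28)&(S>80)&(V>90),
      blue=(H>100)&(H<125)&(S>150)&(V>60), grey=(S<60)&(V>95))
def blobs(m,box,amin=4):
    mm=np.zeros(m.shape,np.uint8); x0,y0,x1,y1=box; mm[y0:y1,x0:x1]=m[y0:y1,x0:x1]
    n,l,s,c=cv2.connectedComponentsWithStats(mm)
    return [(s[i,4],c[i],np.argwhere(l==i)[:,::-1]) for i in np.argsort(-s[:,4]) if i and s[i,4]>=amin]
E
python3 - <<'E'
from h import *
np.set_printoptions(precision=1,suppress=True)
P={n:cv2.imread(f"pics/{n}0.png")[:,:,::-1].copy() for n in("top","side")}
M={n:masks(P[n]) for n in P}
B={"top":dict(brass=(215,190,240,215),blue=(350,222,375,245),orange=(325,160,385,190),shim=(345,200,385,245),holder=(150,95,255,215)),
"side":dict(brass=(212,163,235,183),blue=(298,245,318,270),orange=(315,208,365,240),shim=(300,240,340,275))}
for n in B:
    for k,z in(("brass",40),("blue",52),("orange",5),("shim",4),("holder",34)):
        if k not in B[n]: continue
        for a,c,px in blobs(M[n][{"shim":"grey","holder":"grey"}.get(k,k)],B[n][k])[:2]:
            r=cv2.minAreaRect(px.astype(np.float32)); bx=cv2.boxPoints(r)
            print(n,k,a,"c",c,ray(n,c,z)[0],"z=0:",ray(n,c,0)[0],"box",bx.ravel(),"w",ray(n,bx,z).ravel())
vis=np.hstack([cv2.resize(P["top"][150:250,320:400],None,fx=5,fy=5,interpolation=0),cv2.resize(P["top"][175:235,205:255],None,fx=7,fy=7,interpolation=0)[:500].copy() if 0 else cv2.resize(P["top"][180:230,205:245],(400,500),interpolation=0)])
cv2.imwrite("pics/c0.png",vis[:,:,::-1])
E
```

```text
top brass 28 c [224.8 203.5] [535.9 127.9] z=0: [540.8 131.8] box [221.5 203.5 225.  200.  228.5 203.5 225.  207. ] w [535.9 137.3 546.  127.5 535.9 117.2 525.8 127.1]
top blue 21 c [362.9 232.1] [ 455.3 -261.3] z=0: [ 458.2 -273.1] box [359.5 230.7 365.5 229.5 366.2 233.  360.2 234.2] w [ 459.2 -252.1  462.6 -268.8  453.  -270.4  449.6 -253.7]
top orange 237 c [353.  175.2] [ 626. -248.] z=0: [ 626.9 -249. ] box [334.7 178.2 335.  170.6 376.1 172.1 375.9 179.6] w [ 616.9 -193.8  639.7 -195.1  635.5 -316.7  612.8 -315.1]
top shim 525 c [365.  219.8] [ 493.7 -279.4] z=0: [ 494.1 -280.3] box [349.5 231.  358.9 204.7 379.7 212.2 370.4 238.4] w [ 461.1 -233.5  538.  -263.   516.3 -323.1  439.8 -293.2]
top shim 8 c [364.5 235.5] [ 448.1 -276.5] z=0: [ 448.3 -277.4] box [363. 235. 366. 235. 366. 236. 363. 236.] w [ 449.6 -272.2  449.6 -280.9  446.7 -280.8  446.7 -272.1]
top holder 7102 c [207.8 153.2] [685.2 181.2] z=0: [693.4 186. ] box [154.5 196.7 176.2  80.5 266.8  97.4 245.1 213.6] w [555.9 332.7 910.4 282.2 856.7   8.3 507.8  69.6]
top holder 23 c [164.7 132.2] [748.9 310.8] z=0: [759.  319.3] box [163. 138. 163. 128. 168. 128. 168. 138.] w [731.1 315.  761.7 316.2 761.7 301.3 731.1 300.2]
side brass 25 c [221.8 173.2] [535.5 124.6] z=0: [565.3 157.6] box [219. 171. 224. 171. 224. 175. 219. 175.] w [537.1 138.4 547.4 126.6 534.1 113.5 523.9 125.3]
side blue 76 c [307.8 257.1] [ 443.4 -276.7] z=0: [ 477.6 -255.4] box [305. 250. 310. 250. 310. 264. 305. 264.] w [ 457.  -257.7  465.5 -267.4  429.8 -294.1  421.5 -284.6]
side orange 339 c [341.8 224.3] [ 632.1 -260.6] z=0: [ 636.2 -258.6] box [318.2 227.3 322.1 211.5 359.3 220.8 355.4 236.6] w [ 578.4 -216.3  635.8 -188.9  676.2 -291.   618.6 -314.6]
side shim 365 c [320.5 258.6] [ 493.3 -285.8] z=0: [ 496.  -284.3] box [302.3 255.8 327.  244.6 334.6 261.4 310.  272.6] w [ 468.9 -243.5  544.1 -271.1  510.6 -319.3  438.6 -291.6]
```

View pics/c0.png

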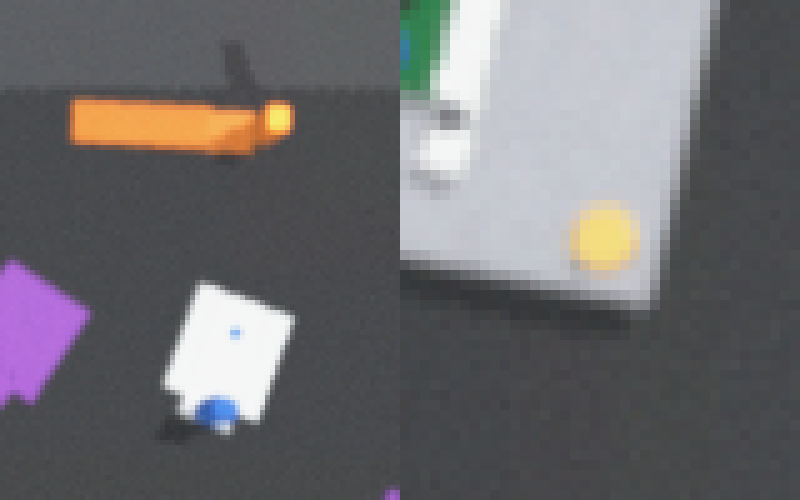

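The crop shows the flat shim's corners near (360,206), (379,213), (372,235) and (353,227), with its blue dot at (366.7,216). The wedge tip edge is at column 334, rows 170–179, its tab is at (375,174), and the screw is at (225,203.4).

```bash
cat >> h.py <<'E'
def row(x,y,z,yaw,s=None):
    s=s or sense(); p=np.array(s["tool_pos"]); a=s["tcp_rot"]
    R=cv2.Rodrigues(np.array([0,0,np.radians(a[2])]))[0]@cv2.Rodrigues(np.array([0,np.radians(a[1]),0]))[0]@cv2.Rodrigues(np.array([np.radians(a[0]),0,0]))[0]
    d=R.T@(np.array([x,y,z])-p)/10; t=-(yaw-a[2]+180)%360-180 if 0 else -((yaw-a[2]+180)%360-180)
    return np.round([*d,np.radians(t)],3)
E
python3 - <<'E'
from h import *
np.set_printoptions(precision=1,suppress=True)
for n,z in(("top",4),("side",4)):
    P=cv2.imread(f"pics/{n}0.png")[:,:,::-1].astype(float)
    sub=(361,208,373,224) if n=="top" else (318,250,330,264)
    x0,y0,x1,y1=sub; b=P[y0:y1,x0:x1,2]-P[y0:y1,x0:x1,0]; b=b-np.median(b); b[b<25]=0
    yy,xx=np.mgrid[y0:y1,x0:x1]; c=np.array([(b*xx).sum(),(b*yy).sum()])/b.sum()
    print(n,"dot",c,ray(n,c,4)[0],b.max())
    if n=="top":
        for nm,a,b2 in(("shimL",(352.1,226.5),(359.9,205.9)),("shimR",(371.5,234.3),(378.5,212.7)),):
            w=ray(n,[a,b2],4); d=w[1]-w[0]; print(nm,w.ravel(),np.degrees(np.arctan2(d[1],d[0])))
        m=masks(P.astype(np.uint8))["grey"].astype(np.uint8); mm=np.zeros_like(m); mm[95:215,150:255]=m[95:215,150:255]
        # right edge: rightmost grey by row ; front edge: lowest grey by column
        r=[(np.flatnonzero(mm[v])[-1]+.5,v) for v in range(125,205)]
        f=[(u,np.flatnonzero(mm[:,u])[-1]+.5) for u in range(168,226)]
        for nm,e in(("right",r),("front",f)):
            w=ray(n,e,34).astype(np.float32); vx,vy,px,py=cv2.fitLine(w,cv2.DIST_HUBER,0,.01,.01).ravel(); print(nm,np.degrees(np.arctan2(vy,vx)),px,py,
              "dist to screw",abs(vx*(127.9-py)-vy*(535.9-px)))
    o=blobs(masks(P.astype(np.uint8))["orange"],(325,160,385,190) if n=="top" else (315,208,365,240))[0][2]
    if n=="top":
        q=o[(o[:,0]>335)&(o[:,0]<368)]
        for u in(334,335,337,340,350,360,366,370,374,377): print(u,o[o[:,0]==u][:,1].min() if (o[:,0]==u).any() else None,o[o[:,0]==u][:,1].max() if (o[:,0]==u).any() else None,end=' | ')
        print()
        for nm,e,z in(("tip",(333.5,174.4),1.5),("tabtop",(375.2,173.5),52)): print(nm,ray(n,e,z)[0])
        up=[(u,o[o[:,0]==u][:,1].min()-.5) for u in range(336,352)]; lo=[(u,o[o[:,0]==u][:,1].max()+.5) for u in range(336,352)]
        for e in(up,lo):
            w=ray(n,e,4).astype(np.float32); vx,vy,px,py=cv2.fitLine(w,cv2.DIST_L2,0,.01,.01).ravel(); print(np.degrees(np.arctan2(vy,vx)),px,py)
E
```

```text
top dot [366.6 216.2] [ 504.3 -284.4] 90.0
shimL [ 474.1 -241.4  534.6 -265.9] -22.049770159759955
shimR [ 451.7 -296.9  514.8 -319.5] -19.71213440306389
right -19.563725 629.5514 80.41533 dist to screw 13.38373
front 78.88628 534.5722 211.47835 dist to screw 17.413225
334 None None | 335 171 177 | 337 171 177 | 340 171 177 | 350 172 178 | 360 172 179 | 366 175 179 | 370 173 178 | 374 176 177 | 377 None None | 
tip [ 629. -191.]
tabtop [ 622.2 -301.6]
84.58832 638.84985 -220.43651
84.98285 617.31116 -219.90363
side dot [323.2 255.9] [ 505.4 -285.8] 76.0
```

```bash
python3 -c "
from h import *
print(row(450,150,250,160));print(row(458,-267,140,159.1))"
```

```text
[-3.7433e+01 -3.0812e+01  2.8000e-01  9.0000e-03]
[-5.2087e+01 -6.9842e+01  1.1344e+01  2.5000e-02]
```

```bash
python3 -m crank '[[-37.4,-30.8,0.3,0.01,4],[-37.4,-30.8,0.3,0.01,4],[-37.4,-30.8,0.3,0.01,4],[-37.4,-30.8,0.3,0.01,4],[-37.4,-30.8,0.3,0.01,4],[-37.4,-30.8,0.3,0.01,4],[-37.4,-30.8,0.3,0.01,4],[-37.4,-30.8,0.3,0.01,4],[-37.4,-30.8,0.3,0.01,4],[-37.4,-30.8,0.3,0.01,4]]' 30
python3 -c "
from h import *
print(row(458,-267,100,159.1))"
```

```text
time: 1.1
tool_pos: [450.8, 147.8, 250.0]
tcp_rot: [-180.0, 0.0, 159.9]
ft_force: [0.6, 0.7, 0.0]
finger_gap: 40.3
grip_force: 0.0
[-1.4958e+01 -3.8685e+01  1.5030e+01  1.3000e-02]
```

```bash
python3 -m crank '[[-15,-38.7,10,0.01,4],[-15,-38.7,10,0.01,4],[-15,-38.7,10,0.01,4],[-15,-38.7,10,0.01,4],[-15,-38.7,10,0.01,4],[-15,-38.7,10,0.01,4],[-15,-38.7,10,0.01,4],[-15,-38.7,10,0.01,4],[-15,-38.7,10,0.01,4],[-15,-38.7,15,0.01,4],[-15,-38.7,15,0.01,4],[-15,-38.7,15,0.01,4],[-15,-38.7,15,0.01,4]]'
python3 -c "
from h import *
print(row(458,-267,38,159.1))
p,d=snapshot('side'); cv2.imwrite('pics/s1.png',cv2.resize(p[170:320,230:430],(800,600),interpolation=0)[:,:,::-1])"
```

```text
time: 2.4
tool_pos: [459.1, -264.4, 102.1]
tcp_rot: [-180.0, 0.1, 159.4]
ft_force: [0.7, -0.3, -0.2]
finger_gap: 40.0
grip_force: 0.0
[ 2.700e-02 -2.830e-01  6.415e+00  6.000e-03]
```

View pics/s1.png

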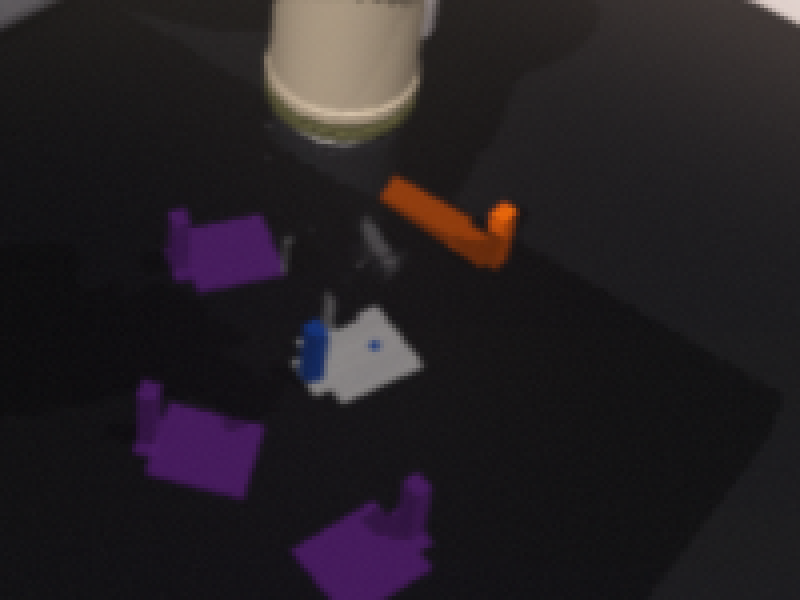

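The crop shows the blue tab at (314,350), the dot at (374,345), and the black gripper hovering above the tab. The way is clear, so I'm descending to grip.

```bash
python3 -m crank '[[0,-0.2,3,0,4],[0,-0.2,6.2,0,4],[0,-0.2,6.2,0,4],[0,-0.2,6.2,0,4],[0,-0.2,6.2,0,0.5],[0,-0.2,6.2,0,0.5],[0,-0.2,6.2,0,0.5],[0,-0.2,6.2,0,0.5],[0,-0.2,6.2,0,0.5],[0,-0.2,6.2,0,0.5],[0,-0.2,6.2,0,0.5]]' 30
python3 -c "
from h import *
s=sense();print(s['tool_pos'],s['tcp_rot'])"
```

```text
time: 3.55
tool_pos: [459.1, -267.2, 40.9]
tcp_rot: [-179.9, 0.2, 159.4]
ft_force: [-1.5, 1.0, 8.0]
finger_gap: 13.5
grip_force: 30.3
[ 459.12871784 -267.19392262   40.87212091] [-179.94879915    0.22241242  159.39117819]
```

```bash
python3 -m crank '[[0,0,-4,0,0.5],[0,0,-7,0,0.5],[0,0,-7,0,0.5],[0,0,-7,0,0.5]]' 30
python3 -c "
from h import *
print(row(437.6,145.8,110,168.9),row(437.6,145.8,60,168.9))"
```

```text
time: 3.95
tool_pos: [458.5, -266.9, 110.2]
tcp_rot: [-179.9, 0.2, 159.4]
ft_force: [-0.1, 0.8, -1.5]
finger_gap: 13.5
grip_force: 29.5
[16.49  37.893 -0.075 -0.166] [16.508 37.898  4.925 -0.166]
```

```bash
python3 -m crank '[[16.5,37.9,0,-0.17,0.5],[16.5,37.9,0,-0.17,0.5],[16.5,37.9,0,-0.17,0.5],[16.5,37.9,0,-0.17,0.5],[16.5,37.9,0,-0.17,0.5],[16.5,37.9,0,-0.17,0.5],[16.5,37.9,0,-0.17,0.5],[16.5,37.9,0,-0.17,0.5],[16.5,37.9,0,-0.17,0.5],[16.5,37.9,0,-0.17,0.5],[16.5,37.9,4.9,-0.17,0.5],[16.5,37.9,4.9,-0.17,0.5],[16.5,37.9,4.9,-0.17,0.5],[16.5,37.9,4.9,-0.17,0.5]]' 30
python3 - <<'E'
from h import *
for n in("top","side"):
    p,d=snapshot(n); cv2.imwrite(f"pics/{n}2.png",p[:,:,::-1])
    c=proj(n,[[500,130,10]])[0].astype(int); print(n,c)
    globals()[n]=cv2.resize(p[c[1]-50:c[1]+50,c[0]-40:c[0]+40],(400,500),interpolation=0)
cv2.imwrite("pics/c2.png",np.hstack([top,side])[:,:,::-1])
E
```

```text
time: 5.35
tool_pos: [437.5, 145.8, 60.6]
tcp_rot: [180.0, 0.1, 169.0]
ft_force: [0.3, -0.4, 0.2]
finger_gap: 13.2
grip_force: 29.7
top [224 216]
side [213 185]
```

View pics/c2.png

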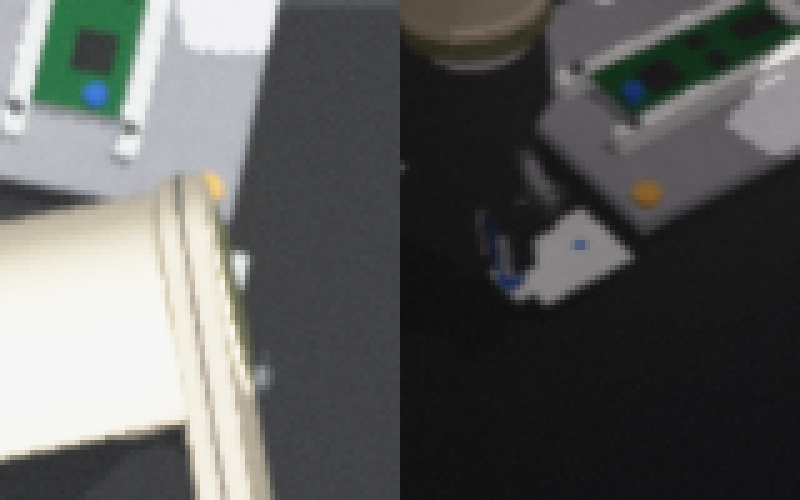

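The right half (side view) shows the dot at (580,244) and the screw at (647,194), with the shim's leading edge in front of the plate edge.

Run:
```python
from h import *
p=cv2.imread("pics/side2.png")[:,:,::-1]
P=p.astype(float); x0,y0,x1,y1=204,178,214,190; b=P[y0:y1,x0:x1,2]-P[y0:y1,x0:x1,0]; b-=np.median(b); b[b<20]=0
yy,xx=np.mgrid[y0:y1,x0:x1]; c=np.array([(b*xx).sum(),(b*yy).sum()])/b.sum()
w=ray("side",c,23.7)[0]; br=blobs(masks(p)["brass"],(212,163,235,183))[0]; s=ray("side",br[1],38)[0]
print(c,w,br[:2],s)
th=np.radians(-11.1); X=np.array([np.cos(th),np.sin(th)]); Y=np.array([-X[1],X[0]])
for z in(38,40): s=ray("side",br[1],z)[0]; print("screw rel dot in holder axes",(s-w)@X,(s-w)@Y)
print("expected dot", np.array([437.5,145.8])+50*X)
```

```text
[208.51630435 183.47826087] [487.02395838 135.7211065 ] (np.int32(25), array([221.76, 173.2 ])) [536.95549909 126.29019584]
screw rel dot in holder axes 50.81311206443069 0.358434971728285
screw rel dot in holder axes 49.6687876751196 -1.5467455307693934
expected dot [486.5646332  136.17390167]
```

```bash
python3 -m crank '[[0,0,1.0,0,0.5],[0,0,1.9,0,0.5],[0,0,1.9,0,0.5],[0,0,1.9,0,0.5],[0,0,1.9,0,0.5]]' 30
python3 -m crank '[[-0.5,0,0.05,0,0.5],[-1,0,0.05,0,0.5],[-1.5,0,0.05,0,0.5],[-2,0,0.05,0,0.5],[-2.5,0,0.05,0,0.5],[-3,0,0.05,0,0.5],[-3.5,0,0.05,0,0.5],[-4,0,0.05,0,0.5],[-4.5,0,0.05,0,0.5],[-5,0,0.05,0,0.5],[-5,0,0.05,0,0.5],[-5,0,0.05,0,0.5]]' 30
```

```text
time: 5.95
tool_pos: [436.3, 146.6, 39.9]
tcp_rot: [-180.0, -0.0, 169.1]
ft_force: [0.8, 0.6, 0.7]
finger_gap: 13.6
grip_force: 30.8
time: 7.15
tool_pos: [486.1, 137.2, 39.9]
tcp_rot: [180.0, 0.0, 169.1]
ft_force: [1.6, -0.3, 1.6]
finger_gap: 13.5
grip_force: 31.1
```

```bash
python3 -m crank '[[0,0,0,0,3.5],[0,0,0,0,3.5],[0,0,0,0,3.5],[0,0,0,0,3.5],[0,0,0,0,3.5],[0,0,-3,0,3.5],[0,0,-8,0,3.5],[0,0,-8,0,3.5],[0,0,-8,0,3.5]]'
python3 -c "
from h import *
print(row(560,-100,130,120),row(622.5,-301,110,86.2))"
```

```text
time: 8.05
tool_pos: [487.0, 137.5, 121.8]
tcp_rot: [179.9, 0.2, 169.1]
ft_force: [-0.1, -0.2, 0.0]
finger_gap: 34.9
grip_force: 0.0
[-11.65  -21.945  -0.811   0.857] [-21.571 -40.508   1.2     1.447]
```

```bash
python3 -m crank '[[-21.6,-40.5,0,1.447,4],[-21.6,-40.5,0,1.447,4],[-21.6,-40.5,0,1.447,4],[-21.6,-40.5,0,1.447,4],[-21.6,-40.5,0,1.447,4],[-21.6,-40.5,0,1.447,4],[-21.6,-40.5,0,1.447,4],[-21.6,-40.5,0,1.447,4],[-21.6,-40.5,0,1.447,4],[-21.6,-40.5,0,1.447,4],[-21.6,-40.5,0,1.447,4],[-21.6,-40.5,0,1.447,4],[-21.6,-40.5,2,1.447,4],[-21.6,-40.5,2,1.447,4],[-21.6,-40.5,2,1.447,4]]'
python3 - <<'E'
from h import *
np.set_printoptions(precision=1,suppress=True)
p,d=snapshot("side"); cv2.imwrite("pics/side3.png",p[:,:,::-1])
t,d=snapshot("top"); cv2.imwrite("pics/top3.png",t[:,:,::-1])
print(row(622.5,-301,38,86.2))
br=blobs(masks(p)["brass"],(212,163,235,183))[0]; print("screw",br[1])
c=proj("side",[[510,130,10]])[0].astype(int); cv2.imwrite("pics/c3.png",np.hstack([cv2.resize(p[c[1]-40:c[1]+40,c[0]-40:c[0]+40],(400,400),interpolation=0),cv2.resize(t[165:245,190:270],(400,400),interpolation=0)])[:,:,::-1]); print(c)
E
```

```text
time: 9.55
tool_pos: [620.6, -299.4, 99.0]
tcp_rot: [-179.9, -0.1, 86.4]
ft_force: [0.1, 0.5, -0.1]
finger_gap: 40.1
grip_force: 0.0
[-0.   0.1  6.3  0. ]
screw [221.8 173.3]
[215 183]
```

View pics/c3.png

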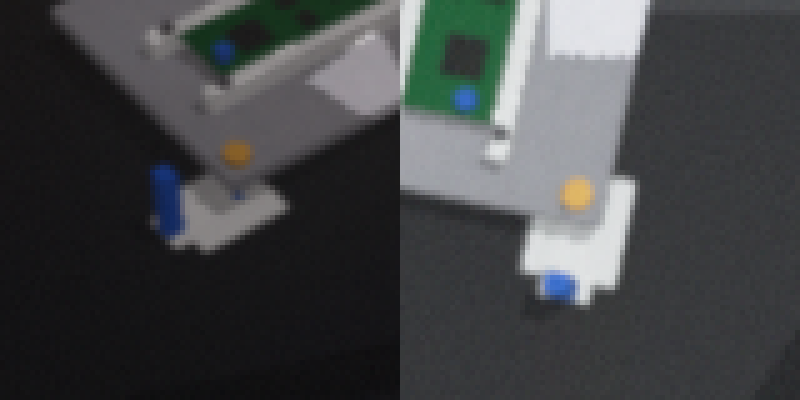

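The flat shim lies under the corner, with its dot just visible at (237,193) in the side crop, directly below the screw, and its tab in front. Now I'll grip the wedge.

```bash
python3 -m crank '[[0,0.1,3,0,4],[0,0.1,5.9,0,4],[0,0.1,5.9,0,4],[0,0.1,5.9,0,4],[0,0.1,5.9,0,0.5],[0,0.1,5.9,0,0.5],[0,0.1,5.9,0,0.5],[0,0.1,5.9,0,0.5],[0,0.1,5.9,0,0.5],[0,0.1,5.9,0,0.5],[0,0.1,5.9,0,0.5]]' 40
python3 -m crank '[[0,0,-4,0,0.5],[0,0,-7,0,0.5],[0,0,-7,0,0.5],[0,0,-7,0,0.5]]' 40
python3 - <<'E'
from h import *
d=ray("side",(221.9,181.1),4)[0]; s=ray("side",(221.8,173.3),39)[0]
th=np.radians(-11.1); X=np.array([np.cos(th),np.sin(th)]); Y=np.array([-X[1],X[0]])
print("dot",d,"screw",s,(d-s)@X,(d-s)@Y)
f=np.array([536.2,126.5])
for k in(150,): print(row(*(f-k*Y),110,78.9),row(*(f-k*Y),60,78.9),f-k*Y)
E
```

```text
time: 10.75
tool_pos: [623.9, -302.3, 43.6]
tcp_rot: [179.8, 0.1, 86.2]
ft_force: [-0.4, 0.9, 7.2]
finger_gap: 12.5
grip_force: 39.8
time: 11.15
tool_pos: [623.3, -301.9, 112.9]
tcp_rot: [179.8, 0.1, 86.2]
ft_force: [0.2, 0.4, -1.2]
finger_gap: 13.3
grip_force: 39.2
dot [536.00906491 127.69245863] screw [535.96205734 125.04414616] -0.46373014761879394 2.6078195836114606
[ 27.297 -13.428   0.203   0.128] [ 27.305 -13.443   5.203   0.128] [507.32170502 -20.6938996 ]
```

```bash
python3 -m crank '[[27.3,-13.4,0.2,0.128,0.5],[27.3,-13.4,0.2,0.128,0.5],[27.3,-13.4,0.2,0.128,0.5],[27.3,-13.4,0.2,0.128,0.5],[27.3,-13.4,0.2,0.128,0.5],[27.3,-13.4,0.2,0.128,0.5],[27.3,-13.4,0.2,0.128,0.5],[27.3,-13.4,0.2,0.128,0.5],[27.3,-13.4,0.2,0.128,0.5],[27.3,-13.4,3,0.128,0.5],[27.3,-13.4,5.2,0.128,0.5],[27.3,-13.4,5.2,0.128,0.5],[27.3,-13.4,5.2,0.128,0.5],[27.3,-13.4,5.2,0.128,0.5]]' 40
python3 - <<'E'
from h import *
np.set_printoptions(precision=1,suppress=True)
p,d=snapshot("side"); t,d=snapshot("top"); cv2.imwrite("pics/side4.png",p[:,:,::-1]); cv2.imwrite("pics/top4.png",t[:,:,::-1])
f=np.array([536.2,126.5]); th=np.radians(78.9); Y=np.array([np.cos(th),np.sin(th)])
print(row(*(f-150*Y),60,78.9))
cs=proj("side",[[520,60,10]])[0].astype(int); ct=proj("top",[[520,60,10]])[0].astype(int); print(cs,ct)
g=lambda p,c:cv2.resize(p[c[1]-50:c[1]+50,c[0]-40:c[0]+40],(400,500),interpolation=0)
cv2.imwrite("pics/c4.png",np.hstack([g(p,cs),g(t,ct)])[:,:,::-1])
q=np.array(sense()["tool_pos"])[:2]
for z in(16,): print("expected tip px side",proj("side",[*(q+110*Y),z+1.2]),"top",proj("top",[*(q+110*Y),z+1.2]))
E
```

```text
time: 12.55
tool_pos: [507.8, -20.9, 60.0]
tcp_rot: [179.9, -0.0, 78.8]
ft_force: [0.4, 0.4, 0.5]
finger_gap: 13.5
grip_force: 39.3
[-0. -0.  0. -0.]
[233 192] [248 210]
expected tip px side [[229.3 185. ]] top [[239.4 206.8]]
```

View pics/c4.png

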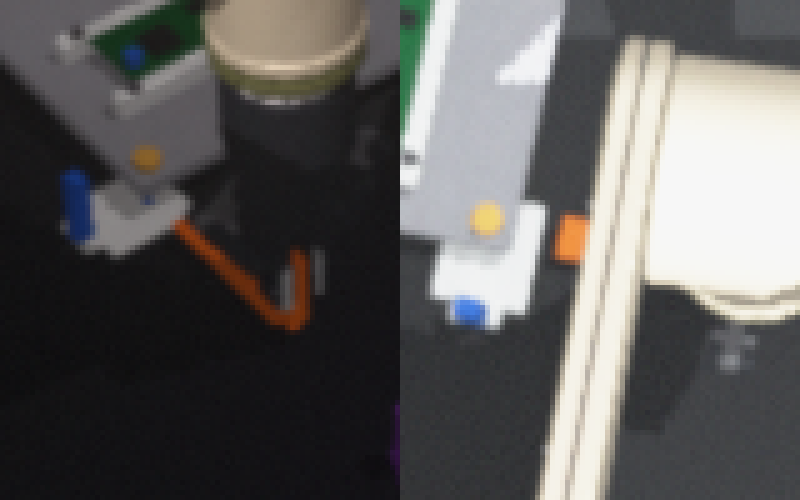

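Side view: the wedge is held with its tip at (180,225), just right of the flat shim. Top view: the tip is centred at (557,238), in line with the screw at (487,218). Next I'll move in and lower onto the flat shim.

```bash
python3 -m crank '[[0.6,0,0,0,0.5],[1.2,0,0,0,0.5],[1.8,0,0,0,0.5],[1.8,0,0.5,0,0.5],[1.8,0,1,0,0.5],[1.8,0,1,0,0.5],[1.8,0,1,0,0.5],[1.8,0,1,0,0.5]]' 40; for i in 1 2 3; do python3 -m crank '[[0,0,0.1,0,0.5],[0,0,0.1,0,0.5],[0,0,0.1,0,0.5]]' 40 | grep -E 'tool_pos|ft_f|rot'; done
```

```text
time: 13.45
tool_pos: [510.0, -2.6, 48.7]
tcp_rot: [-180.0, 0.0, 78.9]
ft_force: [0.5, -0.0, -0.7]
finger_gap: 13.2
grip_force: 39.4
tool_pos: [510.1, -2.5, 47.8]
tcp_rot: [180.0, -0.0, 78.9]
ft_force: [-0.1, -0.2, -0.5]
tool_pos: [510.3, -2.5, 47.0]
tcp_rot: [180.0, 0.0, 78.9]
ft_force: [0.0, -0.3, 1.1]
tool_pos: [510.4, -2.7, 46.1]
tcp_rot: [180.0, 0.0, 78.9]
ft_force: [-0.6, -3.3, 4.4]
```

```bash
python3 -m crank '[[0,0,-0.1,0,0.5],[0.3,0,-0.1,0,0.5],[0.6,0,-0.1,0,0.5],[0.9,0,-0.1,0,0.5],[1.2,0,-0.1,0,0.5],[1.5,0,-0.1,0,0.5],[1.8,0,-0.1,0,0.5],[2.1,0,-0.1,0,0.5],[2.4,0,-0.1,0,0.5],[2.7,0,-0.1,0,0.5],[3.0,0,-0.1,0,0.5],[3.0,0,-0.1,0,0.5]]' 40; for i in 1 2; do python3 -m crank '[[0.2,0,0,0,0.5],[0.4,0,0,0,0.5],[0.4,0,0,0,0.5]]' 40 | grep -E 'tool_pos|ft_f|rot'; done
```

```text
time: 15.55
tool_pos: [516.0, 27.5, 46.8]
tcp_rot: [180.0, -0.0, 78.9]
ft_force: [0.5, 1.1, 1.2]
finger_gap: 13.4
grip_force: 39.7
tool_pos: [516.8, 31.1, 46.9]
tcp_rot: [180.0, -0.0, 78.9]
ft_force: [0.6, -2.0, 2.5]
tool_pos: [517.6, 35.1, 46.9]
tcp_rot: [180.0, -0.0, 78.9]
ft_force: [0.6, -1.7, 3.5]
```

```bash
python3 -m crank '[[0.2,0,0,0,0.5],[0.4,0,0,0,0.5],[0.4,0,0,0,0.5]]' 40 | grep -E 'tool_pos|ft_f'
python3 -m crank '[[0.2,0,0,0,0.5],[0.4,0,0,0,0.5],[0.4,0,0,0,0.5]]' 40 | grep -E 'tool_pos|ft_f'
```

```text
tool_pos: [518.3, 39.1, 46.9]
ft_force: [0.4, -2.4, 4.4]
tool_pos: [519.2, 42.9, 46.9]
ft_force: [0.1, -2.2, 4.0]
```

```bash
python3 -m crank '[[0.15,0,-0.03,0,0.5],[0.3,0,-0.03,0,0.5],[0.3,0,-0.03,0,0.5]]' 40 | grep -E 'tool_pos|ft_f'
python3 -m crank '[[0.15,0,0,0,0.5],[0.3,0,0,0,0.5],[0.3,0,0,0,0.5]]' 40 | grep -E 'tool_pos|ft_f'
```

```text
tool_pos: [519.5, 45.9, 47.0]
ft_force: [1.1, -1.6, 3.7]
tool_pos: [520.1, 48.8, 47.1]
ft_force: [-0.1, -1.7, 3.5]
```

```bash
python3 -m crank '[[0.15,0,0,0,0.5],[0.3,0,0,0,0.5],[0.3,0,0,0,0.5]]' 40 | grep -E 'tool_pos|ft_f'
```

```text
tool_pos: [520.8, 51.8, 47.1]
ft_force: [1.0, -2.0, 4.7]
```

```bash
python3 -m crank '[[0.15,0,0,0,0.5],[0.3,0,0,0,0.5],[0.3,0,0,0,0.5]]' 40 | grep -E 'tool_pos|ft_f'
```

```text
tool_pos: [521.4, 54.7, 47.1]
ft_force: [0.3, -2.0, 3.6]
```

```bash
python3 -m crank '[[0.15,0,0,0,0.5],[0.3,0,0,0,0.5],[0.3,0,0,0,0.5]]' 40 | grep -E 'tool_pos|ft_f'
```

```text
tool_pos: [522.0, 57.6, 47.1]
ft_force: [0.4, -1.8, 5.0]
```

```bash
python3 -m crank '[[0.15,0,0,0,0.5],[0.3,0,0,0,0.5],[0.3,0,0,0,0.5]]' 40 | grep -E 'tool_pos|ft_f'
```

```text
tool_pos: [522.6, 60.4, 47.2]
ft_force: [0.2, -2.8, 4.9]
```

```bash
python3 -m crank '[[0.15,0,0,0,0.5],[0.3,0,0,0,0.5],[0.3,0,0,0,0.5]]' 40 | grep -E 'tool_pos|ft_f'
```

```text
tool_pos: [523.2, 63.4, 47.2]
ft_force: [0.6, -2.5, 5.0]
```

```bash
python3 -m crank '[[0.15,0,0,0,0.5],[0.3,0,0,0,0.5],[0.3,0,0,0,0.5]]' 40 | grep -E 'tool_pos|ft_f'
```

```text
tool_pos: [523.8, 66.3, 47.3]
ft_force: [-0.5, -1.8, 5.2]
```

```bash
python3 -m crank '[[0,0,-0.06,0,0.5],[0,0,-0.06,0,0.5]]' 40 | grep -E 'tool_pos|ft_f'
python3 - <<'E'
from h import *
np.set_printoptions(precision=2,suppress=True)
q=snapshot("side")[0]; cv2.imwrite("pics/side5.png",q[:,:,::-1])
for n in("pics/side3.png","pics/side4.png","pics/side5.png"):
    p=cv2.imread(n)[:,:,::-1].copy(); m=masks(p)
    b=blobs(m["blue"],(200,170,216,200))[0]; s=blobs(m["brass"],(212,163,235,183))[0]; print(n,b[:2],s[:2])
cv2.imwrite("pics/c5.png",cv2.resize(q[140:220,190:270],(600,600),interpolation=0)[:,:,::-1])
E
```

```text
tool_pos: [523.2, 66.6, 47.3]
ft_force: [-0.8, 0.5, 1.4]
pics/side3.png (np.int32(61), array([207.89, 182.2 ])) (np.int32(26), array([221.77, 173.31]))
pics/side4.png (np.int32(62), array([207.9 , 182.13])) (np.int32(26), array([221.81, 173.31]))
pics/side5.png (np.int32(63), array([207.95, 182.32])) (np.int32(13), array([223., 173.]))
```

View pics/c5.png

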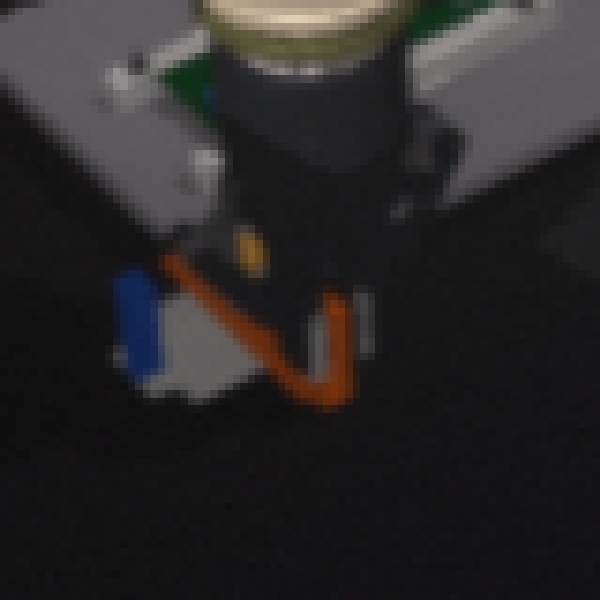

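The crop shows the wedge passing under the plate over the flat shim, its tip at (165,260) visible past the axis; the flat shim's tab at (138,325) hasn't moved. I'll continue in gently.

```bash
python3 -m crank '[[0.15,0,0,0,0.5],[0.3,0,0,0,0.5],[0.3,0,0,0,0.5]]' 40 | grep -E 'tool_pos|ft_f'
```

```text
tool_pos: [523.9, 69.5, 47.4]
ft_force: [-0.2, 0.2, 0.2]
```

```bash
python3 -m crank '[[0.1,0,0,0,0.5],[0.2,0,0,0,0.5],[0.2,0,0,0,0.5]]' 40 | grep -E 'tool_pos|ft_f'
```

```text
tool_pos: [524.3, 71.4, 47.5]
ft_force: [-0.4, 0.7, 0.1]
```

```bash
python3 -m crank '[[0.1,0,0,0,0.5],[0.2,0,0,0,0.5],[0.2,0,0,0,0.5]]' 40 | grep -E 'tool_pos|ft_f'
```

```text
tool_pos: [524.9, 73.3, 47.7]
ft_force: [0.6, -0.7, -0.7]
```

```bash
python3 -m crank '[[0.1,0,0,0,0.5],[0.2,0,0,0,0.5],[0.2,0,0,0,0.5]]' 40 | grep -E 'tool_pos|ft_f'
```

```text
tool_pos: [525.4, 75.2, 47.7]
ft_force: [0.4, -0.3, -0.3]
```

```bash
python3 -m crank '[[0.1,0,0,0,0.5],[0.2,0,0,0,0.5],[0.2,0,0,0,0.5]]' 40 | grep -E 'tool_pos|ft_f'
```

```text
tool_pos: [525.7, 77.2, 47.7]
ft_force: [0.3, -0.7, -0.7]
```

```bash
python3 -m crank '[[0.1,0,0,0,0.5],[0.2,0,0,0,0.5],[0.2,0,0,0,0.5]]' 40 | grep -E 'tool_pos|ft_f'
```

```text
tool_pos: [526.1, 79.1, 47.6]
ft_force: [0.5, 0.7, -1.0]
```

```bash
python3 -m crank '[[0.1,0,0,0,0.5],[0.2,0,0,0,0.5],[0.2,0,0,0,0.5]]' 40 | grep -E 'tool_pos|ft_f'
```

```text
tool_pos: [526.4, 81.1, 47.6]
ft_force: [0.7, 0.7, -1.7]
```

```bash
python3 -m crank '[[0.1,0,0,0,0.5],[0.2,0,0,0,0.5],[0.2,0,0,0,0.5]]' 40 | grep -E 'tool_pos|ft_f'
```

```text
tool_pos: [526.7, 83.0, 47.5]
ft_force: [-0.2, -0.1, -1.9]
```

```bash
python3 -m crank '[[0.1,0,0,0,0.5],[0.2,0,0,0,0.5],[0.2,0,0,0,0.5]]' 40 | grep -E 'tool_pos|ft_f'
```

```text
tool_pos: [527.1, 84.7, 47.6]
ft_force: [-1.2, -2.7, -1.5]
```

```bash
python3 -m crank '[[0.1,0,0,0,0.5],[0.2,0,0,0,0.5],[0.2,0,0,0,0.5]]' 40 | grep -E 'tool_pos|ft_f'
```

```text
tool_pos: [527.5, 86.1, 47.6]
ft_force: [-1.8, -7.6, -0.9]
```

```bash
python3 -m crank '[[0.1,0,0,0,0.5],[0.2,0,0,0,0.5],[0.2,0,0,0,0.5]]' 40 | grep -E 'tool_pos|ft_f'
```

```text
tool_pos: [527.7, 87.3, 47.6]
ft_force: [-2.0, -11.6, 0.5]
```

```bash
python3 -m crank '[[0,0,0,0,0.5],[0,0,0,0,0.5],[0,0,0,0,0.5]]' 40 | grep -E 'tool_pos|ft_f'
python3 -m crank '[[-0.1,0,0,0,0.5],[-0.2,0,0,0,0.5],[-0.2,0,0,0,0.5]]' 40 | grep -E 'tool_pos|ft_f'
```

```text
tool_pos: [527.7, 87.3, 47.6]
ft_force: [-2.3, -10.9, 0.6]
tool_pos: [527.7, 87.1, 47.6]
ft_force: [-0.1, -0.6, -4.4]
```

```bash
python3 -m crank '[[0,0,0.05,0,0.5],[0,0,0.05,0,0.5]]' 40 | grep -E 'tool_pos|ft_f'
```

```text
tool_pos: [527.7, 87.1, 47.5]
ft_force: [-2.0, -0.5, 2.0]
```

```bash
python3 -m crank '[[0,0,0,0,3.5],[0,0,0,0,3.5],[0,0,0,0,3.5],[0,0,0,0,3.5],[0,0,0,0,3.5],[0,0,-3,0,3.5],[0,0,-8,0,3.5],[0,0,-12,0,3.5],[0,0,-15,0,3.5],[-5,0,-18,0,3.5],[-10,0,-18,0,3.5],[-15,0,-18,0,3.5],[-20,0,-18,0,3.5],[-25,0,-18,0,3.5],[-25,0,-18,0,3.5],[-25,0,-18,0,3.5]]'
python3 - <<'E'
from h import *
np.set_printoptions(precision=2,suppress=True)
q=snapshot("side")[0]; t=snapshot("top")[0]; cv2.imwrite("pics/side6.png",q[:,:,::-1]); cv2.imwrite("pics/top6.png",t[:,:,::-1])
for n,f,B,S in(("side","side3",(200,170,216,200),(212,163,235,183)),("side","side6",(200,170,216,200),(212,163,235,183)),("top","top3",(212,215,232,230),(215,190,240,215)),("top","top6",(212,215,232,230),(215,190,240,215))):
    m=masks(cv2.imread(f"pics/{f}.png")[:,:,::-1].copy())
    b=blobs(m["blue"],B)[:1]; s=blobs(m["brass"],S)[:1]; print(f,[x[:2] for x in b+s], ray(n,s[0][1],39))
cv2.imwrite("pics/c6.png",np.hstack([cv2.resize(q[140:220,190:270],(400,400),interpolation=0),cv2.resize(t[165:245,190:270],(400,400),interpolation=0)])[:,:,::-1])
E
```

```text
time: 25.1
tool_pos: [479.0, -159.8, 227.2]
tcp_rot: [180.0, -0.0, 78.7]
ft_force: [1.2, 0.3, -0.4]
finger_gap: 35.0
grip_force: 0.0
side3 [(np.int32(61), array([207.89, 182.2 ])), (np.int32(26), array([221.77, 173.31]))] [[535.87 125.09]]
side6 [(np.int32(62), array([207.92, 182.19])), (np.int32(26), array([221.77, 173.31]))] [[535.87 125.09]]
top3 [(np.int32(16), array([221.38, 222.  ])), (np.int32(29), array([224.9 , 203.52]))] [[535.97 127.68]]
top6 [(np.int32(16), array([221.38, 222.  ])), (np.int32(29), array([224.9 , 203.52]))] [[535.97 127.68]]
```

View pics/c6.png

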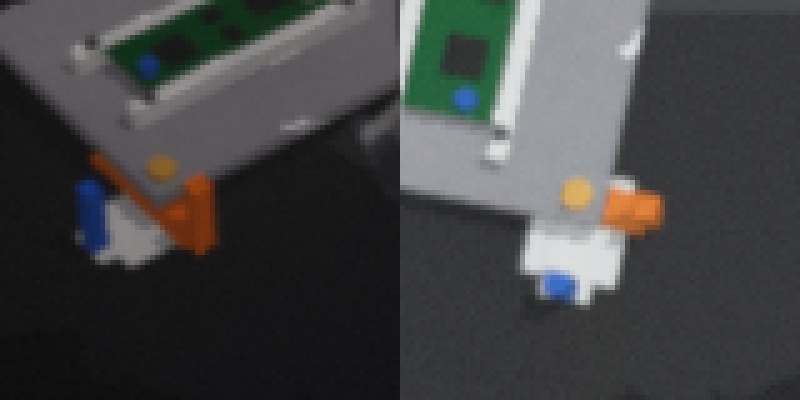

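The screw and the flat shim haven't moved in either view. The wedge sits under the foot with its tab at (650,210) in the top crop, and the gripper is clear. Handing in.

```bash
python3 -c "
from bench import *
print(hand_in())"
```

```text
the job is handed in; nothing more can be done
None
```

I handed the job in at 25 s: both shims are in place under the front right foot, everything is released and the holder has not visibly moved, but the final foot load (about 12 N, limit 15 N) is an estimate from a peak push of nearly 12 N (8–10 N advised), and no verdict came back.

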